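# Turn the tea box round in its sleeve

## Robot

A 6-joint arm with a two-finger parallel gripper is mounted at the origin on a cart in front of the work surface, level with it; the furniture and walls round the work are solid. World frame = base frame: x ahead of the robot, y to its left, z up, the work surface at z = 0. Lengths are in m, angles in rad, forces in N, time in s.
With the tool pointing down it reaches from about 0.35 to 0.875 m from the base axis. Payload 4.2 kg.
Tool frame: the origin (TCP) lies midway between the tips of the shut fingers; the grasp point (between the pads) lies ctrl.grip_point_offset behind it (ctrl.grip_point_offset is the distance from the TCP to the grasp point, in m); z points along the fingers, y is the line along which they close (so a half turn about z gives the same grasp; the last joint's range is limited). The gripper opens to 87 mm and grips with 3 to 60 N. Pads are 19 mm wide; open, the fingers measure 117 mm over their backs; the gripper's body (75 mm by 190 mm) begins 51 mm behind the grasp point.
Start: joints at [-0.532, 0.385, 0.008, 0, -1.194, -0.259], TCP at [0.439, -0.444, 0.223] pointing down, gripper open.
Joint ranges: [-3.14, 3.14], [-1.21, 2.06], [-1.07, 1.41], [-3.16, 2.05], [-2.99, -0.16], [-3.1, 3.1]. Speed limits (rad/s): [2.79, 2.79, 3.14, 3.14, 3.14, 3.14].

## Interface

Orientations are given as a unit quaternion [w, x, y, z].
In Python, from workcell import ctrl, viewer, order gives the robot as it stands. The module is installed in compiled form; this text tells all that it offers. Calls block until the motion is done:
- ctrl.move_pose(position, orientation): joint-space move of the TCP to a pose.
- ctrl.move_linear(position, frame=None, v=0.15, force_limit=None): straight line of the TCP; frame=None keeps the orientation; v is the mean speed in m/s. With force_limit (N) it stops when the force on the tool has changed by that much, and returns True; else False.
- ctrl.move_j(angles): joint-space move.
- ctrl.command_gripper(opening, force=None): finger opening in m; force is the grip in N (None keeps the last); returns when the fingers have stopped.
- ctrl.dwell(seconds).
- ctrl.solve_ik(position, orientation): joint angles nearest the present ones, or None.
- viewer.get_image(name): name is "scene" or "top" or "wrist"; returns a dict with "pixels" (480x640x3 uint8, blue, green, red), "z_map" (480x640 float32, m along the optical axis (not along the pixel's ray), 0 where there is no reading), "mtx" (3x3 intrinsics, pixels), "pose" (4x4, takes a point from camera to world coordinates). Camera axes: x right, y down, z forward; pixel columns grow to the right and rows downward; lengths in m; the calibration is good to about 2 mm. A picture is of the moment at which its call begins.
A pose or a line that the arm cannot do raises ctrl.MotionError and nothing moves.
- order.hand_in(): hands the job in; it is judged then, once.
Readings, each from a call of its own:
- ctrl.read_time_s(): time.
- ctrl.read_joints(): joint angles.
- ctrl.read_dq(): joint speeds.
- ctrl.read_joint_torque(): joint torques, N m.
- ctrl.read_eef_pos(): TCP position.
- ctrl.read_tcp_rot(): TCP orientation.
- ctrl.read_wrist_force(): force on the tool from outside, world axes, zero at the start.
- ctrl.read_moment(): the same for the moment, N m.
- ctrl.read_grip_width(): finger opening in m.
- ctrl.read_finger_force(): force on a finger pad.
Only numpy, scipy, OpenCV 4.12 (cv2) and the standard library are available. Lean on these libraries where they do the work, as an engineer would, in place of code of your own. Each camera call takes 0.05 s, during which the arm holds its last target. There are 200 camera calls.

## Task

The green tea box stands back to front in its metal sleeve. Draw it right out of the sleeve, turn it half round and slide it back into the same sleeve, all the way down, so that its cream front with the leaf picture faces the sleeve's open window. Leave the orange tea box in place in its own sleeve.

Things in the scene. Friction and masses are not known exactly. Their poses are not given: they have to be found in the camera images.
- green_box_mid (a point): Centre (half-way up) of the loose green tea box: 42 mm thick (own x), 60 mm wide (y), 125 mm tall (z up), about 0.12 kg. Front (own -x): cream with a green leaf and stripes; back: plain brown cardboard. It starts on its sleeve's floor, front to the sleeve's back; its top 50 mm stand clear above the sleeve's lip, to be gripped from above across the 42 or the 60 mm.
- green_box_label (a point): Middle of the green box's cream front face: 21 mm from the box's centre along its own -x, half-way up. Same axes as the box.
- green_sleeve: Fixed upright open-topped aluminium sleeve of the green box, on a glass board on the cold hob. Origin: centre of its underside; x to its back, z up. Cavity 52 (x) by 70 (y) mm: 5 mm play round the box; floor 3 mm above the origin, walls 3 mm thick, 70 mm tall, flared lip up to 78 mm. Front wall (-x, roughly to the robot) has a 38 mm wide window, open to the top. Seated box centre: 65.5 mm up.
- orange_box_mid (a point): Centre (half-way up) of the orange tea box: same size and shape, cream front with orange rings; it stands the right way round in a second, identical sleeve about 170 mm away on the same board, and stays there.
Mind the look-alikes: they are no part of the job. Of the things that look like the part that bears green_box_mid, the middle-sized one is meant.

How it is judged:
On the way:
1. the green box is drawn right out, its underside above the sleeve's walls (z of green_box_mid in the frame of green_sleeve above 0.135 m), for 0.1 s.
At the end, for the whole second after the job is handed in: The green box stands upright (within 11 degrees) in its own sleeve, centre within 12 mm of the sleeve's axis, underside within 6 mm of its floor, cream front on the window side (at least 10 mm from the axis); the orange box is within 20 mm of where it stood (x of green_box_label in the frame of green_sleeve below -0.01 m and horizontal distance between green_box_mid and green_sleeve below 0.012 m and z of green_box_mid in the frame of green_sleeve below 0.072 m and angle between green_box_mid's own z axis and vertical below 0.2 rad and distance of orange_box_mid from where it was at the start of the episode below 0.02 m); the robot touches nothing.
It fails at once if the orange tea box is moved by more than 20 mm (distance of orange_box_mid from where it was at the start of the episode above 0.02 m).
It also fails if it takes over 35 s, if anything falls off the work surface, if the arm or the gripper's body presses on something with over 40 N, if the wrist force passes 120 N, or if a joint passes its speed limit or range.

## Working session

There is one attempt and no reset: what is moved stays moved. The work goes in short steps, each a Python script; the robot and the scene stay as the last script left them, time stands still between calls to the robot, and variables do not carry over. Pictures are saved under pics/ and viewed, at most 10 in all, crops included, and the job is handed in when it is done.

```bash
mkdir -p pics; cat > h.py <<'E'
from workcell import ctrl, viewer, order
import numpy as np, cv2
def pts(im):
    z=im["z_map"]; K=im["mtx"]; T=im["pose"]
    v,u=np.mgrid[:480,:640]
    c=np.stack([(u-K[0,2])/K[0,0]*z,(v-K[1,2])/K[1,1]*z,z],-1)
    w=c@T[:3,:3].T+T[:3,3]; w[z==0]=np.nan
    return w
E
python3 - <<'E'
from h import *
for n in ("scene","top"):
    im=viewer.get_image(n); cv2.imwrite(f"pics/{n}0.png",im["pixels"]); np.save(f"{n}0.npy",pts(im)); print(n,im["pose"].round(3).tolist(),im["mtx"][0,0])
print(ctrl.read_time_s(),ctrl.grip_point_offset,ctrl.read_tcp_rot())
E
```

```text
scene [[-0.438, -0.705, 0.558, 0.09], [-0.899, 0.349, -0.264, 0.315], [-0.008, -0.617, -0.787, 0.746], [0.0, 0.0, 0.0, 1.0]] 551.4140151932359
top [[-0.02, -0.987, 0.158, 0.436], [-0.999, 0.015, -0.031, 0.085], [0.028, -0.159, -0.987, 0.939], [0.0, 0.0, 0.0, 1.0]] 448.52032901598153
0.1 0.0187 [-4.13007659e-04 -3.80029135e-01  9.24974018e-01  8.66708167e-04]
```

View pics/scene0.png

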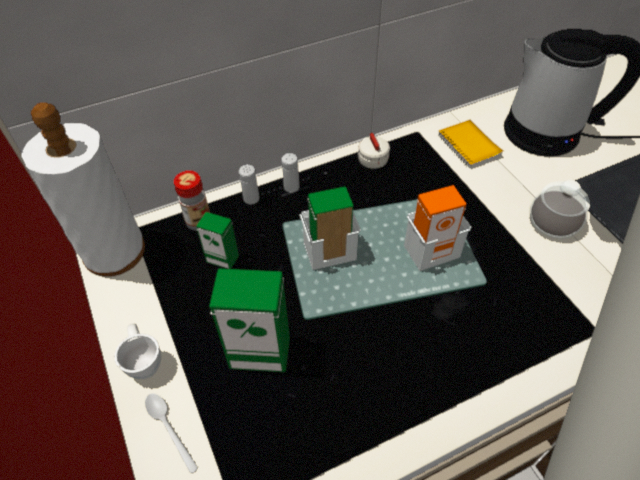

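View pics/top0.png

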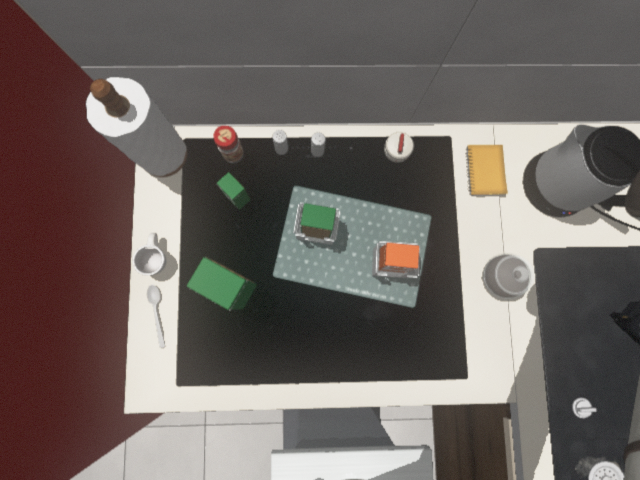

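Three things could be taken for the green box: the small one at scene (217,240), the large one at (250,320), and the middle-sized one in the sleeve at (331,225). The last shows its brown back at the window, so that is the one. I'll check it in a close crop and measure it.

```bash
python3 - <<'E'
from h import *
a=cv2.imread("pics/top0.png")[180:300,270:440]; b=cv2.imread("pics/scene0.png")[170:290,280:480]
cv2.imwrite("pics/crop.png",np.vstack([cv2.resize(a,(400,282),interpolation=cv2.INTER_CUBIC),cv2.resize(b,(400,240),interpolation=cv2.INTER_CUBIC)]))
for n,R in (("top",[(190,245,290,345),(235,285,370,425)]),("scene",[(180,245,295,360),(180,245,405,470)])):
    P=np.load(n+"0.npy"); I=cv2.imread(f"pics/{n}0.png").astype(int)
    for r0,r1,c0,c1 in R:
        p=P[r0:r1,c0:c1].reshape(-1,3); q=I[r0:r1,c0:c1].reshape(-1,3); p=np.nan_to_num(p)
        sat=(q.max(1)-q.min(1))>50
        z=np.median(p[sat&(p[:,2]>.11),2]) if (sat&(p[:,2]>.11)).any() else 0
        m=sat&(abs(p[:,2]-z)<.006)
        (c,s,ang)=cv2.minAreaRect((p[m][:,:2]*1000).astype(np.float32))
        print(n,"top z",z,m.sum(),"rect",np.round(c,1),np.round(s,1),round(ang,1),"mean",p[m].mean(0).round(4))
        g=~sat&(p[:,2]>.055)&(p[:,2]<.1)
        k=p[g]; 
        if len(k)>10:
            (c,s,ang)=cv2.minAreaRect((k[:,:2]*1000).astype(np.float32)); print("  sleeve",len(k),np.percentile(k[:,2],[5,50,98]).round(4),np.round(c,1),np.round(s,1),round(ang,1))
E
```

```text
top top z 0.13631388946702183 635 rect [595.2  62.3] [56.4 39. ] 78.9 mean [0.5954 0.0623 0.1363]
  sleeve 441 [0.0584 0.0821 0.0963] [594.4  63.6] [83.6 65.8] 80.0
top top z 0.13622483499629667 759 rect [521.3 -88.2] [60.2 42.8] 83.5 mean [ 0.521  -0.0878  0.1363]
  sleeve 351 [0.0583 0.0824 0.0943] [519.1 -90.1] [83.7 66. ] 84.9
scene top z 0.1347305893706755 820 rect [593.4  63. ] [60.6 44.1] 78.1 mean [0.5931 0.0638 0.1348]
  sleeve 916 [0.0578 0.079  0.0989] [593.8  64. ] [84.3 67.1] 79.5
scene top z 0.13417833976020693 897 rect [520.2 -87.6] [61.8 43.5] 84.4 mean [ 0.5187 -0.0857  0.1343]
  sleeve 900 [0.0584 0.0754 0.0968] [518.1 -89.7] [85.  66.6] 85.4
```

View pics/crop.png

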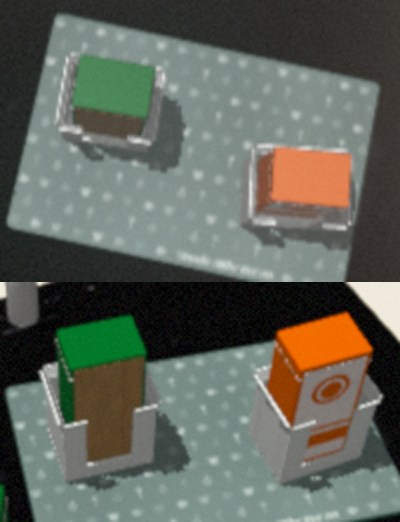

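The crop confirms it: the green box shows brown at the window, and the orange one is correctly seated on the right. Sleeve centre is about (0.594, 0.0637), yaw about −10.3°. Next I check IK for the grip and the half turn.

```bash
cat >> h.py <<'E'
SC=np.array([.594,.0637]); YAW=np.radians(-10.5); OFF=ctrl.grip_point_offset
def quat(psi): return [0,float(np.cos(psi/2)),float(np.sin(psi/2)),0]   # Rz(psi)Rx(pi)
E
python3 - <<'E'
from h import *
for k in range(4):
    psi=YAW+k*np.pi/2
    for z in (.095,.22): 
        q=ctrl.solve_ik([*SC,z],quat(psi)); print(k,z,None if q is None else np.round(q,2))
E
```

```text
0 0.095 [ 0.38  0.46 -0.23  0.   -0.89  1.01]
0 0.22 [ 0.38  0.34 -0.07  0.   -1.16  1.01]
1 0.095 [ 0.38  0.46 -0.23  0.   -0.89  2.58]
1 0.22 [ 0.38  0.34 -0.07  0.   -1.16  2.58]
2 0.095 [ 0.38  0.46 -0.23  0.   -0.89 -2.13]
2 0.22 [ 0.38  0.34 -0.07  0.   -1.16 -2.13]
3 0.095 [ 0.38  0.46 -0.23  0.   -0.89 -0.56]
3 0.22 [ 0.38  0.34 -0.07  0.   -1.16 -0.56]
```

```bash
python3 - <<'E'
from h import *
q=quat(YAW+3*np.pi/2); x,y=.5945,.0632
ctrl.move_pose([x,y,.19],q)
print("stop?",ctrl.move_linear([x,y,.0945],v=.12,force_limit=8))
ctrl.command_gripper(0.02,force=20)
print(ctrl.read_eef_pos(),ctrl.read_grip_width(),ctrl.read_finger_force())
print("stop?",ctrl.move_linear([x,y,.215],v=.12,force_limit=15))
print(ctrl.read_wrist_force(),ctrl.read_grip_width(),ctrl.read_time_s())
cur=ctrl.read_joints(); cur[5]+=np.pi; 
ctrl.move_j(cur)
print(ctrl.read_eef_pos(),ctrl.read_tcp_rot(),ctrl.read_time_s())
for n in ("scene","top"):
    im=viewer.get_image(n); cv2.imwrite(f"pics/{n}1.png",im["pixels"]); np.save(f"{n}1.npy",pts(im))
a=cv2.imread("pics/top1.png")[150:330,230:450]; b=cv2.imread("pics/scene1.png")[90:290,240:480]
cv2.imwrite("pics/lift.png",np.hstack([cv2.resize(a,(400,327)),cv2.resize(b,(392,327))]))
E
```

```text
stop? False
[0.59449774 0.06321025 0.09443952] 0.04191243661533841 19.969617513706908
stop? False
[-1.1097431   0.15229202 -2.1771518 ] 0.041749252400986245 4.9417
[0.59389185 0.06309562 0.21391819] [-5.18294141e-04  7.68955163e-01  6.39301805e-01 -9.43694588e-04] 7.5917
```

View pics/lift.png

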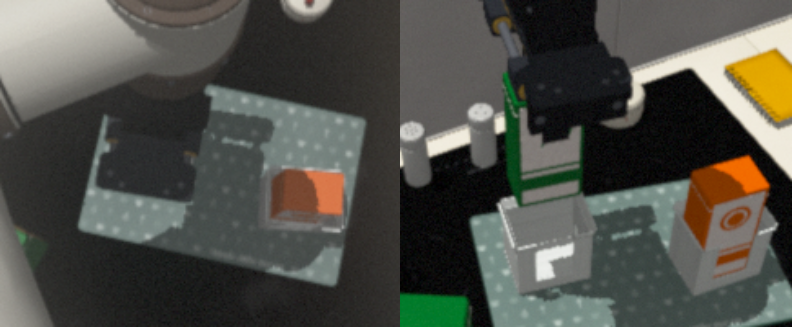

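The box is turned and hanging, cream front to the window. Its bottom corners are visible in the scene view, above the empty sleeve. Next I measure the box's offset in the grip and the empty sleeve.

```bash
python3 - <<'E'
from h import *
R=np.array([[np.cos(YAW),-np.sin(YAW)],[np.sin(YAW),np.cos(YAW)]])
P=np.nan_to_num(np.load("scene1.npy")).reshape(-1,3); l=(P[:,:2]-SC)@R
near=(abs(l)<.07).all(1)
def rep(n,m):
    k=l[m]; c,s,a=cv2.minAreaRect((k*1000).astype(np.float32)); print(n,m.sum(),np.percentile(k*1000,[1,3,50,97,99],axis=0).T.round(1).tolist(),np.round(c,1),np.round(s,1),round(a,1))
b=near&(P[:,2]>.137)&(P[:,2]<.205)
rep("box",b); print("zmin",np.percentile(P[near&(P[:,2]>.11),2],[.5,2]))
f=b&(l[:,0]<-.015)&(abs(l[:,1])<.025); print("front x",np.median(l[f,0]),"slope",np.polyfit(l[f,1],l[f,0],1),"tilt",np.polyfit(P[f,2],l[f,0],1)[0])
g=b&(l[:,1]>.02)&(abs(l[:,0])<.015); print("side y",np.median(l[g,1]),"tilt",np.polyfit(P[g,2],l[g,1],1)[0], np.polyfit(l[g,0],l[g,1],1)[0])
rep("sleeve lip",near&(P[:,2]>.074)&(P[:,2]<.1))
rep("sleeve wall",near&(P[:,2]>.02)&(P[:,2]<.065))
E
```

```text
box 1519 [[-24.9, -24.5, -22.7, 8.1, 13.3], [-25.8, -24.1, 8.1, 33.3, 33.5]] [-15.6  12.1] [71.7 35.3] 57.7
zmin [0.13335614 0.140081  ]
front x -0.02290988205155443 slope [-0.00073192 -0.0229043 ] tilt 0.008524834328943265
side y 0.03318403236218234 tilt 0.0007633201434262247 -0.001783360395754226
sleeve lip 369 [[-34.2, -33.3, -5.0, 29.8, 31.6], [-41.3, -40.7, 23.8, 41.4, 41.8]] [-0.8  0.2] [67.3 83.8] 0.1
sleeve wall 1287 [[-31.0, -30.6, 23.3, 27.2, 27.7], [-36.2, -35.1, 0.6, 38.3, 38.5]] [-1.3  0.7] [60.7 76.4] 0.5
```

```bash
python3 - <<'E'
from h import *
R=np.array([[np.cos(YAW),-np.sin(YAW)],[np.sin(YAW),np.cos(YAW)]])
t=ctrl.read_eef_pos(); xy=np.array(t[:2])+R@[.0009,-.0028]
q=quat(YAW+np.pi/2)
ctrl.move_linear([*xy,float(t[2])],v=.05)
print(ctrl.move_linear([*xy,.19],v=.1,force_limit=8))
print(ctrl.move_linear([*xy,.0945],v=.06,force_limit=7), ctrl.read_eef_pos(),xy,ctrl.read_wrist_force(),ctrl.read_moment(),ctrl.read_time_s())
E
```

```text
False
False [0.59451435 0.06024427 0.09490182] [0.59426814 0.06017839] [ 0.38282189 -0.26749854 -0.10451799] [-0.25067942 -0.01351215 -0.01450399] 10.075
```

```bash
python3 - <<'E'
from h import *
ctrl.command_gripper(.087); t=ctrl.read_eef_pos()
print(ctrl.move_linear([t[0],t[1],.25],v=.12,force_limit=8))
ctrl.move_pose([.42,-.3,.25],quat(YAW+np.pi/2)); 
im=viewer.get_image("scene"); cv2.imwrite("pics/end.png",im["pixels"]); P=np.nan_to_num(pts(im))
cv2.imwrite("pics/endc.png",cv2.resize(im["pixels"][170:290,280:480],(600,360)))
p=P[175:245,295:365].reshape(-1,3); s=im["pixels"][175:245,295:365].reshape(-1,3).astype(int); m=(p[:,2]>.125)&(p[:,2]<.15)&(s[:,1]-s[:,2]>40)
print(np.median(p[m,2]),[np.round(v,1) for v in cv2.minAreaRect((p[m,:2]*1000).astype(np.float32))],ctrl.read_time_s())
E
```

```text
False
0.13484763471985117 [array([593.8,  64.6]), array([60.1, 44. ]), np.float64(79.7)] 17.1833
```

View pics/endc.png

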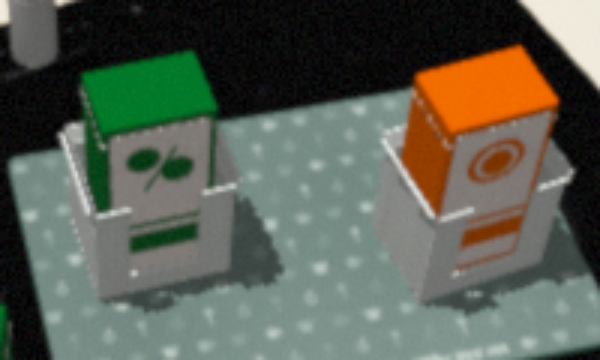

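The crop shows the leaf front in the window at (160,190). Top height is 0.1348 m, the same as at the start, so the box is fully seated and centred, and the orange box hasn't moved.

```bash
python3 -c "
from h import *
print(order.hand_in())"
```

```text
the job is handed in; nothing more can be done
None
```

The green box is back in its own sleeve, all the way down with its leaf front to the window; the orange box looks unmoved in the last picture, and I handed the job in at about 17 s of the 35 s allowed (no verdict was returned).

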